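# Put two open watch movements under their dust covers

### The job

Put the two open watch movements away for the break: carry the brass one to the middle of the yellow round base and close the yellow-knobbed dust cover over it, and only then do the same with the silver one on the blue base under the blue-knobbed cover. Each movement and each cover should end standing flat and centred on its base, set down gently, never dropped or turned over. Leave the two finished watches (the ones with dials) where they lie.

Things in the scene. Friction and masses are not known exactly. Their poses are not given: they have to be found in the camera images.
- movement_brass: Open watch movement with a brass-yellow plate, small steel wheels and red jewels, held in a black round holder. The holder is an upright solid cylinder 44 mm in diameter and 16 mm high (grip it there, across any diameter); the wheels on top reach 20.5 mm. About 60 g. Origin: centre of its underside; z up. Loose.
- movement_steel: Open watch movement like the brass one and of the same size (holder 44 mm diameter, 16 mm high, 20.5 mm over the wheels), but with a silver-grey plate and dark wheels. Origin: centre of its underside; z up. Loose.
- cover_yellow: Clear plastic dust cover, an upside-down cup open below: 74 mm outer and 68 mm inner diameter at the foot, 30 mm high to its flat roof, 27 mm high inside. On the middle of the roof stands a yellow knob, a cylinder 18 mm in diameter and 20 mm high (from 30 to 50 mm above the foot): lift it by that. A yellow ring runs round the foot. About 60 g. Origin: centre of the foot, at its lower edge; z up. Loose.
- cover_blue: Clear plastic dust cover of the same shape and size as the yellow one, with a blue knob and a blue ring round the foot. Origin: centre of the foot, at its lower edge; z up. Loose.
- base_yellow: Yellow flat round base, a disc 100 mm in diameter and 8 mm high, fixed to the bench; a fine white ring marks its middle. Place for the brass movement and the yellow-knobbed cover. Origin: centre of its underside, so its top is 8 mm above the origin; z up.
- base_blue: Blue flat round base, of the same size (100 mm diameter, 8 mm high), fixed to the bench. Place for the silver movement and the blue-knobbed cover. Origin: centre of its underside; z up.
- watch_white: Finished watch head without strap, brass-coloured case 42 mm in diameter (52 mm over the lugs), 11 mm high, white dial with black hands. Not part of the job, leave it. Origin: centre of its underside. Loose. Other small things stand about the bench mat, among them a steel oil cup, a black loupe and an orange pot, none over 30 mm wide or 18 mm high.
- watch_black: Finished watch head without strap, steel case 42 mm in diameter (52 mm over the lugs), 11 mm high, black dial with white hands. Not part of the job, leave it. Origin: centre of its underside. Loose.

How it is judged (in metres and radians):
On the way, in this order (a step that is already met when the one before it is completed fails the run):
1. the brass movement stands released on the yellow base (horizontal distance between movement_brass and base_yellow below 0.01 m and z of movement_brass in the frame of base_yellow between 0.006 and 0.011 m and angle between movement_brass's own z axis and vertical below 0.08 rad and contact force between the fingers and movement_brass below 0.1 N and linear speed of movement_brass below 0.02 m/s), for 0.2 s.
2. the yellow-knobbed cover stands released over it (all of step 1 and horizontal distance between cover_yellow and base_yellow below 0.01 m and z of cover_yellow in the frame of base_yellow between 0.006 and 0.011 m and angle between cover_yellow's own z axis and vertical below 0.08 rad and contact force between the fingers and cover_yellow below 0.1 N and linear speed of cover_yellow below 0.02 m/s), for 0.2 s.
3. the silver movement stands released on the blue base (horizontal distance between movement_steel and base_blue below 0.01 m and z of movement_steel in the frame of base_blue between 0.006 and 0.011 m and angle between movement_steel's own z axis and vertical below 0.08 rad and contact force between the fingers and movement_steel below 0.1 N and linear speed of movement_steel below 0.02 m/s), for 0.2 s.
4. the blue-knobbed cover stands released over it (all of step 3 and horizontal distance between cover_blue and base_blue below 0.01 m and z of cover_blue in the frame of base_blue between 0.006 and 0.011 m and angle between cover_blue's own z axis and vertical below 0.08 rad and contact force between the fingers and cover_blue below 0.1 N and linear speed of cover_blue below 0.02 m/s), for 0.2 s.
At the end, for the whole second after the job is handed in: The brass movement and the yellow-knobbed cover stand on the yellow base, the silver movement and the blue-knobbed cover on the blue base: each within 10 mm of the middle of its base, flat on its top (within 3 mm and 0.08 rad), released and at rest (all of step 2 and all of step 4); the robot touches nothing.
It fails at once if a finished watch is moved more than 15 mm (distance of any of watch_white, watch_black from where it was at the start of the episode above 0.015 m).
It fails at once if a movement or cover is dropped: it falls free with its underside more than 35 mm above the bench ((height (world z) of movement_brass above 0.035 m and contact force between movement_brass and anything else below 0.02 N) or (height (world z) of movement_steel above 0.035 m and contact force between movement_steel and anything else below 0.02 N) or (height (world z) of cover_yellow above 0.035 m and contact force between cover_yellow and anything else below 0.02 N) or (height (world z) of cover_blue above 0.035 m and contact force between cover_blue and anything else below 0.02 N)).
It fails at once if a movement or cover is tipped by more than 0.7 rad (angle between any of movement_brass, movement_steel, cover_yellow, cover_blue's own z axis and vertical above 0.7 rad).
It also fails if it takes over 93 s, if anything falls off the work surface, if the arm or the gripper's body presses on something with over 40 N, if the wrist force passes 120 N, or if a joint passes its speed limit or range.

### The arm

A 7-joint arm with a two-finger parallel gripper is mounted at the origin on the work surface. World frame = base frame: x ahead of the robot, y to its left, z up, the work surface at z = 0. Lengths are in mm, angles in rad, forces in N, time in s.
With the tool pointing down it reaches from about 350 to 900 mm from the base axis. Payload 8.1 kg.
Tool frame: the origin (TCP) lies on the front face of the gripper's body, between the roots of the fingers; the fingertips stand 66 mm ahead of it and the grasp point (between the pads) lies ahead of it (robot.tcp_to_grasp is the z of the grasp point in the tool frame, in mm); z points along the fingers, y is the line along which they close (so a half turn about z gives the same grasp; the last joint's range is limited). The gripper opens to 92 mm and grips with 3 to 60 N. Pads are 19 mm wide; open, the fingers measure 130 mm over their backs; the gripper's body (75 mm by 190 mm) begins 47 mm behind the grasp point.
Start: joints at [-1.318, 0.434, 0.025, 1.573, -0.012, 1.134, -0.075], TCP at [217.739, 585.857, 292.242] pointing down, gripper open.
Joint ranges: [-2.62, 2.62], [-0.44, 2.09], [-1.27, 1.32], [0.08, 2.57], [-1.32, 4.46], [0.12, 2], [-2.74, 2.74]. Speed limits (rad/s): [2.22, 2.22, 3.01, 3.01, 3.14, 3.14, 3.14].

### API

Orientations are given as a unit quaternion [w, x, y, z].
In Python, from cell import robot gives the robot as it stands.
- The arm moves only by the tool step_arm, never from a script. Its argument "increments" is a list of rows, each a list of 5 numbers: the shift along the world's x, y, z in mm, then the turn about the world's z in degrees, then the gripper's target within -1 to 1 (fully open at 1, half-way at 0, shut at -1). A call has exactly 8 rows; each row shifts and turns the commanded pose from where the row before left it; what a row does not reach is not made up. A row lasts 1/8 s, in which the tool goes at most 62.5 mm and 10.7 degrees, less where a joint would pass 70% of its speed; a pose out of reach is approached as far as the arm can. A call is refused whole if a number of a shift passes 62.5 or a number of a turn 10.7, either way. A call with a gripper value outside its range is refused whole. The fingers move at their own pace and stop on an object; "grip_force" is the grip in N (left out, the last holds). Time passes only in rows, so rows that do not move let the fingers close, or fill a call up. It gives the time, the measured TCP pose, the force, the opening and the grip force at its end, in the units of the state.
- robot.state(): the state, without advancing time (a new reading comes with each control period).
- robot.capture(name): name is "scene" or "top" or "wrist"; returns a dict with "frame" (384x512x3 uint8, blue, green, red), "range_z" (384x512 float32, mm along the optical axis (not along the pixel's ray), 0 where there is no reading), "fov_y" (degrees; the focal length in pixels is half the picture's height over the tangent of half this angle, whatever the lens; pixels are square), "cx", "cy" (the principal point, pixels), "R" (3x3) and "t" (3): a world point X has camera coordinates R X + t. Camera axes: x right, y down, z forward; pixel columns grow to the right and rows downward; lengths in mm; the calibration is good to about 2 mm. A picture is of the moment at which its call begins.
- robot.job_done(): hands the job in; it is judged then, once.
Trained networks look in a picture, given as the dict that the camera call returned (one of the last four; its "shot" number tells which), for a name from the list of things; names that differ only in an ending like _2 or _b are one class to them, and where a whole thing is asked for, a point or a joint stands for the part that bears it (a point fixed in the world has none). Each returns a list of dicts, best first, with "confidence" (0 to 1); they miss things now and then, are a little off and sometimes report something else, mostly with a low value. They report only what shows in the picture. A call takes as long as a camera call.
- robot.regions_of(picture, name): "mask" (384x512 bool, what is visible of it) and "pixel" ([column, row] in pixels, amid what is visible of it).
- robot.tip_of(picture, name): "pixel" ([column, row] in pixels: a listed point, or the origin of a listed thing).
The state is a dict: "time_s": time; "q": joint angles; "qd": joint speeds; "effort": joint torques, N m; "eef_pos": TCP position; "ee_rot": TCP orientation; "contact_force": force on the tool from outside, world axes, zero at the start; "torque": the same for the moment, N m; "opening": opening from 0.0 (shut) to 1.0 (fully open); "grip_force": force on a finger pad.
Only numpy, scipy, OpenCV 4.12 (cv2) and the standard library are available. Lean on these libraries where they do the work, as an engineer would, in place of code of your own. Each camera call takes 0.05 s, during which the arm holds its last target. There are 200 camera calls.

## Working session

There is one attempt and no reset: what is moved stays moved. The work goes in short steps, Python scripts to look and compute and a tool call to move; the robot and the scene stay as the last step left them, time stands still between calls to the robot, and variables do not carry over. Pictures are saved under pics/ and viewed, at most 14 in all, crops included, and the job is handed in when it is done.

Besides the shell and the picture viewer there is one more tool, called by a JSON object that holds its "method" and its "body". step_arm: Moves the arm, as the interface text tells. Its arguments: {"type":"object","properties":{"increments":{"type":"array"},"grip_force":{"type":"number"}},"required":["increments"]}

```bash
mkdir -p pics
cat > h.py <<'E'
import numpy as np, cv2
from cell import robot
def world(p,u,v,z=None,zc=None):
    f=p["frame"].shape[0]/2/np.tan(np.radians(p["fov_y"])/2)
    d=np.array([(u-p["cx"])/f,(v-p["cy"])/f,1.]);R=np.array(p["R"]);t=np.array(p["t"])
    C=-R.T@t; D=R.T@d
    s=(z-C[2])/D[2] if zc is None else zc
    return C+s*D
def cloud(p,mask):
    f=p["frame"].shape[0]/2/np.tan(np.radians(p["fov_y"])/2)
    v,u=np.nonzero(mask&(p["range_z"]>0)); z=p["range_z"][v,u]
    c=np.stack([(u-p["cx"])/f*z,(v-p["cy"])/f*z,z],1)
    return (c-np.array(p["t"]))@np.array(p["R"])
names="movement_brass movement_steel cover_yellow cover_blue base_yellow base_blue watch_white watch_black".split()
zt=dict(zip(names,[16,16,50,50,8,8,11,11]))
def look(cam,fn=None,ns=names):
    p=robot.capture(cam)
    if fn: cv2.imwrite("pics/"+fn,p["frame"])
    for n in ns:
        for r in robot.regions_of(p,n)[:2]:
            c=cloud(p,r["mask"]); 
            if len(c)==0: print(n,r["confidence"],"nodepth");continue
            hi=np.percentile(c[:,2],95)
            lo,up=np.percentile(c,2,axis=0),np.percentile(c,98,axis=0)
            print(n,round(r["confidence"],2),"px",np.round(r["pixel"]),"n",len(c),"mid",np.round((lo+up)/2),"med",np.round(np.median(c,0)),"size",np.round(up-lo),"ztop",round(float(hi)))
        for r in robot.tip_of(p,n)[:1]:
            print("   tip",round(r["confidence"],2),np.round(r["pixel"]),"at z0",np.round(world(p,*r["pixel"],z=8 if 'base' in n else 0)))
    return p
E
python3 - <<'E'
from h import *
s=robot.state();print(robot.tcp_to_grasp,s["eef_pos"],s["ee_rot"],s["time_s"])
look("top","top1.png");print();look("scene","scene1.png",[])
E
```

```text
46.699999999999996 [217.61818312 585.46178313 291.46479091] [-6.27943565e-05  1.76991526e-01  9.84212070e-01 -7.72596002e-04] 0.0
movement_brass 0.66 px [350. 228.] n 295 mid [ 476. -226.   13.] med [ 476. -225.   18.] size [40. 40. 21.] ztop 22
   tip 0.5 [354. 229.] at z0 [ 472. -236.    0.]
movement_steel 0.69 px [356. 161.] n 244 mid [ 632. -246.   15.] med [ 630. -245.   18.] size [39. 37. 16.] ztop 23
   tip 0.57 [356. 160.] at z0 [ 643. -245.    0.]
cover_yellow 0.8 px [293. 224.] n 793 mid [477. -80.  28.] med [475. -80.  30.] size [68. 65. 48.] ztop 49
   tip 0.9 [288. 223.] at z0 [484. -76.   0.]
cover_blue 0.76 px [302. 160.] n 760 mid [ 641. -110.   27.] med [ 637. -109.   30.] size [67. 66. 47.] ztop 48
   tip 0.62 [301. 159.] at z0 [ 644. -109.    0.]
base_yellow 0.94 px [220. 231.] n 1322 mid [467.  86.   9.] med [466.  86.   9.] size [86. 88.  9.] ztop 13
   tip 0.88 [218. 230.] at z0 [464.  90.   8.]
base_blue 0.91 px [151. 219.] n 1388 mid [486. 243.   8.] med [485. 243.   9.] size [91. 90. 11.] ztop 13
   tip 0.58 [152. 220.] at z0 [485. 250.   8.]
watch_white 0.75 px [164. 168.] n 241 mid [622. 234.   9.] med [620. 233.  11.] size [42. 38. 13.] ztop 15
   tip 0.64 [159. 163.] at z0 [627. 240.   0.]
watch_black 0.5 px [225. 149.] n 223 mid [659.  89.  11.] med [657.  88.  11.] size [39. 37. 10.] ztop 15
   tip 0.83 [222. 150.] at z0 [662.  86.   0.]
```

View pics/top1.png

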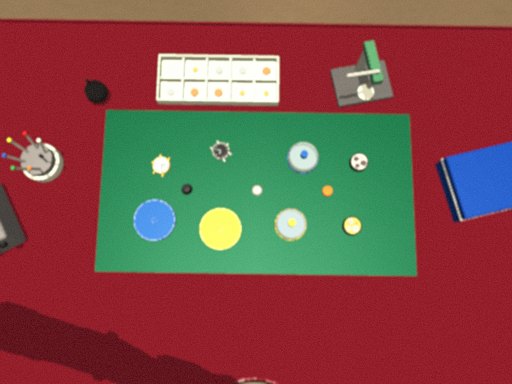

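View pics/scene1.png

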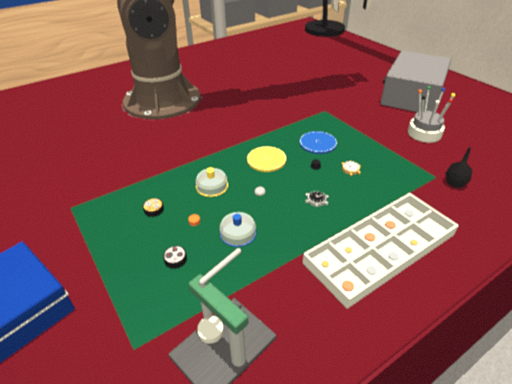

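The top view shows the mat with the yellow base at (220,229), blue base (154,220), yellow cover (291,224), blue cover (303,157), brass (352,226) and silver (359,161). The networks agree with this. The scene view shows the same layout and clear paths, so I'm moving toward the brass movement.

{"method": "step_arm", "body": {"increments": [[25,-50,0,0,1],[25,-55,0,0,1],[25,-55,0,0,1],[25,-55,0,0,1],[25,-55,0,0,1],[25,-55,0,0,1],[25,-55,0,0,1],[25,-55,0,0,1]], "grip_force": 12}}

```text
time_s: 1.9
eef_pos: [418.4, 149.0, 292.6]
ee_rot: [0.0, 0.177, 0.984, 0.0]
contact_force: [1.1, 0.5, -0.1]
opening: 1.001
grip_force: 0.0
```

{"method": "step_arm", "body": {"increments": [[7,-55,-10,0,1],[7,-55,-10,0,1],[7,-55,-10,0,1],[7,-55,-10,0,1],[7,-55,-10,0,1],[7,-50,-10,0,1],[8,-40,-10,0,1],[0,0,0,0,1]]}}

```text
time_s: 2.9
eef_pos: [467.3, -217.5, 221.8]
ee_rot: [-0.0, 0.179, 0.984, -0.001]
contact_force: [0.8, 0.2, 0.2]
opening: 1.0
grip_force: 0.0
```

Run:
```python
from h import *
look("wrist","w1.png",names[:3])
s=robot.state();print(s["eef_pos"],s["q"],s["time_s"])
```

```text
movement_brass 0.79 px [250. 190.] n 1244 mid [ 477. -226.   12.] med [ 476. -225.   17.] size [40. 39. 15.] ztop 19
movement_brass 0.39 px [279. 303.] n 829 mid [ 632. -246.   12.] med [ 628. -245.   17.] size [36. 39. 16.] ztop 19
   tip 0.88 [247. 189.] at z0 [ 479. -231.    0.]
movement_steel 0.93 px [282. 302.] n 832 mid [ 630. -246.   12.] med [ 628. -245.   17.] size [33. 40. 15.] ztop 19
   tip 0.7 [281. 295.] at z0 [ 630. -241.    0.]
cover_yellow 0.58 px [379. 145.] n 4523 mid [477. -84.  26.] med [474. -87.  29.] size [65. 65. 47.] ztop 48
   tip 0.61 [375. 147.] at z0 [483. -81.   0.]
[ 467.98861441 -213.03337948  222.53350773] [-0.04627069  0.34748193  0.48093083  1.95844343 -0.20621046  0.88262169
  1.75861476] 3.25
```

View pics/w1.png

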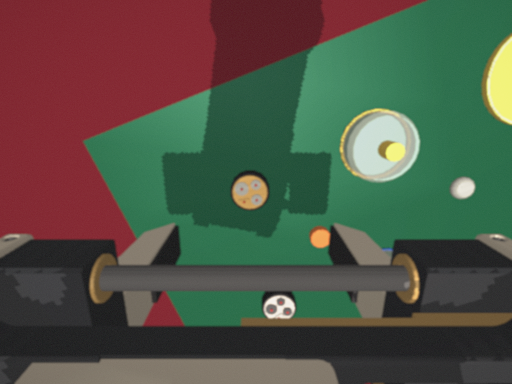

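The wrist view shows the brass movement at (250,190) between clear surroundings, and it measures (477,−226), same as the top view. Descending.

{"method": "step_arm", "body": {"increments": [[9,-13,-10,0,1],[0,0,-30,0,1],[0,0,-35,0,1],[0,0,-35,0,1],[0,0,-25,0,1],[0,0,-12,0,1],[0,0,-5,0,1],[0,0,0,0,1]]}}

```text
time_s: 4.25
eef_pos: [477.1, -227.4, 70.5]
ee_rot: [0.0, 0.177, 0.984, -0.0]
contact_force: [0.8, -0.6, -0.3]
opening: 1.001
grip_force: 0.0
```

{"method": "step_arm", "body": {"increments": [[0,0,0,0,0.3],[0,0,0,0,0.1],[0,0,0,0,-0.1],[0,0,0,0,-0.3],[0,0,0,0,-0.5],[0,0,0,0,-0.5],[0,0,0,0,-0.5],[0,0,0,0,-0.5]]}}

```text
time_s: 5.25
eef_pos: [476.8, -227.1, 70.3]
ee_rot: [0.0, 0.177, 0.984, 0.0]
contact_force: [-0.3, 0.6, 1.1]
opening: 0.474
grip_force: 12.0
```

{"method": "step_arm", "body": {"increments": [[0,0,8,0,-0.5],[0,0,25,0,-0.5],[0,15,40,0,-0.5],[0,30,40,0,-0.5],[0,45,20,0,-0.5],[0,50,0,0,-0.5],[0,50,0,0,-0.5],[0,40,0,0,-0.5]]}}

```text
time_s: 6.25
eef_pos: [476.5, 4.9, 203.8]
ee_rot: [0.0, 0.176, 0.984, 0.0]
contact_force: [1.1, 0.2, -1.2]
opening: 0.47
grip_force: 12.0
```

{"method": "step_arm", "body": {"increments": [[-10,30,0,0,-0.5],[0,25,0,0,-0.5],[0,15,0,0,-0.5],[0,0,0,0,-0.5],[0,0,0,0,-0.5],[0,0,0,0,-0.5],[0,0,0,0,-0.5],[0,0,0,0,-0.5]]}}

```text
time_s: 7.25
eef_pos: [466.8, 72.5, 203.2]
ee_rot: [0.0, 0.177, 0.984, -0.0]
contact_force: [0.8, -0.6, -0.8]
opening: 0.475
grip_force: 12.0
```

```bash
cat >> h.py <<'E'
def disc(p,name,z=8,D=100):
    # fit ellipse-free circle to the outline of the disc top intersected with z
    r=robot.regions_of(p,name)[0]; m=r["mask"].astype(np.uint8)
    c=max(cv2.findContours(m,cv2.RETR_EXTERNAL,cv2.CHAIN_APPROX_NONE)[0],key=cv2.contourArea)[:,0]
    h,w=m.shape; c=c[(c[:,0]>2)&(c[:,0]<w-3)&(c[:,1]>2)&(c[:,1]<h-3)]
    q=np.array([world(p,u,v,z=z)[:2] for u,v in c])
    from scipy.optimize import least_squares
    s=least_squares(lambda a:np.hypot(*(q-a[:2]).T)-a[2],[*q.mean(0),D/2],loss="soft_l1",f_scale=1.5)
    print(name,"conf",round(r["confidence"],2),"circle",np.round(s.x,1),"resid",round(float(np.median(abs(s.fun))),2))
E
python3 - <<'E'
from h import *
p=look("wrist","w2.png",["base_yellow","movement_brass"])
disc(p,"base_yellow")
p=robot.capture("top");disc(p,"base_yellow");disc(p,"base_blue")
s=robot.state();print(s["eef_pos"],s["time_s"],s["opening"])
E
```

```text
base_yellow 0.68 px [269. 171.] n 6405 mid [466.  87.   7.] med [462.  91.   7.] size [88. 89.  3.] ztop 8
   tip 0.57 [267. 179.] at z0 [468.  87.   8.]
movement_brass 0.79 px [253. 241.] n 3633 mid [463.  73. 144.] med [461.  76. 149.] size [32. 39. 17.] ztop 152
   tip 0.62 [253. 236.] at z0 [529.  49.   0.]
base_yellow conf 0.68 circle [466.2  87.6  48.5] resid 0.69Traceback (most recent call last):
  File "<stdin>", line 4, in <module>
  File "h.py", line 31, in disc
    r=robot.regions_of(p,name)[0]; m=r["mask"].astype(np.uint8)
      ~~~~~~~~~~~~~~~~~~~~~~~~^^^
IndexError: list index out of range
```

View pics/w2.png

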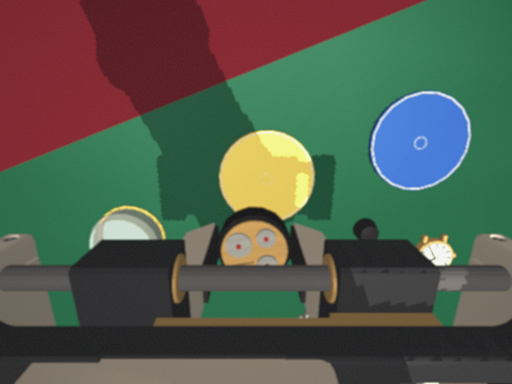

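The wrist view shows the brass movement held upright and the yellow base at (267,176). Its fitted centre is (466,87), against a tool position of (467,72.5). Lowering.

{"method": "step_arm", "body": {"increments": [[0,14.5,-10,0,-0.5],[0,0,-30,0,-0.5],[0,0,-35,0,-0.5],[0,0,-25,0,-0.5],[0,0,-13,0,-0.5],[0,0,-6,0,-0.5],[0,0,-3,0,-0.5],[0,0,-1,0,-0.5]]}}

```text
time_s: 8.65
eef_pos: [467.1, 87.5, 80.7]
ee_rot: [0.0, 0.177, 0.984, 0.0]
contact_force: [-0.6, 0.0, -1.0]
opening: 0.473
grip_force: 12.0
```

{"method": "step_arm", "body": {"increments": [[0,0,-1,0,-0.5],[0,0,-0.5,0,-0.5],[0,0,0,0,-0.5],[0,0,0,0,0],[0,0,0,0,0.2],[0,0,0,0,0.4],[0,0,0,0,0.7],[0,0,0,0,0.8]]}}

```text
time_s: 9.65
eef_pos: [466.8, 87.4, 78.7]
ee_rot: [0.0, 0.177, 0.984, 0.0]
contact_force: [0.3, -0.0, -0.1]
opening: 0.863
grip_force: 0.0
```

{"method": "step_arm", "body": {"increments": [[0,0,10,0,1],[0,0,30,0,1],[0,-5,40,0,1],[0,-20,40,0,1],[0,-40,25,0,1],[0,-40,0,0,1],[0,-15,0,0,1],[0,0,0,0,1]]}}

```text
time_s: 10.65
eef_pos: [466.6, -33.1, 223.9]
ee_rot: [-0.0, 0.178, 0.984, 0.0]
contact_force: [0.6, 0.7, -0.0]
opening: 0.998
grip_force: 0.0
```

```bash
cat >> h.py <<'E'
def knob(p,name):
    from scipy.optimize import least_squares
    for r in robot.regions_of(p,name)[:1]:
        c=cloud(p,r["mask"]); k=c[(c[:,2]>44)&(c[:,2]<54)]
        if len(k): print(name,"knob n",len(k),"mid",np.round((k.min(0)+k.max(0))/2,1),"med",np.round(np.median(k,0),1),"size",np.round(np.ptp(k,axis=0)))
def flat(p,name,zlo,zhi):
    for r in robot.regions_of(p,name)[:1]:
        c=cloud(p,r["mask"]); k=c[(c[:,2]>zlo)&(c[:,2]<zhi)]; a,b=np.percentile(k,[2,98],axis=0)
        print(name,"n",len(k),"mid",np.round((a+b)/2,1),"size",np.round(b-a),"z",np.round(np.percentile(k[:,2],[10,50,95]),1))
E
python3 - <<'E'
from h import *
p=look("wrist","w3.png",[])
disc(p,"base_yellow");flat(p,"movement_brass",15,40);knob(p,"cover_yellow")
p=robot.capture("top");flat(p,"movement_brass",15,40);knob(p,"cover_yellow");knob(p,"cover_blue")
s=robot.state();print(s["eef_pos"],s["time_s"],s["opening"])
E
```

```text
base_yellow conf 0.63 circle [467.   85.8  49.2] resid 0.4
movement_brass n 1476 mid [467.8  86.4  22.6] size [39. 39. 10.] z [22.4 24.7 27.2]
cover_yellow knob n 241 mid [480.2 -80.5  47.3] med [479.6 -79.9  49. ] size [17. 17.  6.]
movement_brass n 279 mid [467.5  86.9  25. ] size [39. 38. 12.] z [23.  26.2 30.2]
cover_blue knob n 33 mid [ 644.2 -110.5   49.1] med [ 644.3 -111.2   50.2] size [15. 16.  9.]
[466.736267   -31.93769222 223.58794761] 11.05 0.997265355416052
```

View pics/w3.png

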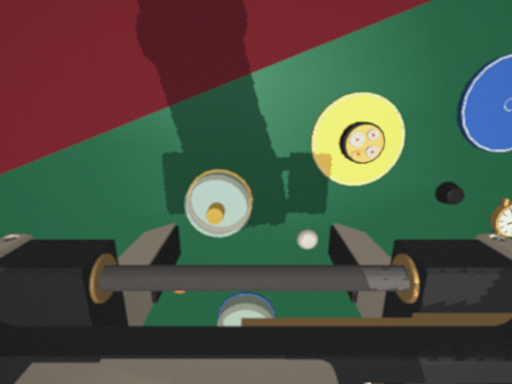

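The wrist view shows the brass movement centred on the yellow base at (364,143), measured (467,86.5), and standing flat. The yellow knob is at (215,213), measured (480,−80).

{"method": "step_arm", "body": {"increments": [[13.3,-28,0,0,1],[0,-20.4,-20,0,1],[0,0,-35,0,0.7],[0,0,-35,0,0.4],[0,0,-20,0,0.2],[0,0,-10,0,0],[0,0,-4.5,0,0],[0,0,0,0,0]]}}

```text
time_s: 12.05
eef_pos: [480.3, -81.0, 99.6]
ee_rot: [0.0, 0.177, 0.984, 0.0]
contact_force: [0.4, 0.3, -0.4]
opening: 0.502
grip_force: 0.0
```

{"method": "step_arm", "body": {"increments": [[0,0,0,0,-0.2],[0,0,0,0,-0.4],[0,0,0,0,-0.5],[0,0,0,0,-0.6],[0,0,0,0,-0.9],[0,0,0,0,-0.9],[0,0,0,0,-0.9],[0,0,0,0,-0.9]]}}

```text
time_s: 13.05
eef_pos: [480.1, -81.0, 99.3]
ee_rot: [0.0, 0.177, 0.984, 0.0]
contact_force: [-0.5, -0.1, 2.7]
opening: 0.191
grip_force: 12.0
```

{"method": "step_arm", "body": {"increments": [[0,0,6,0,-0.9],[0,0,25,0,-0.9],[0,10,35,0,-0.9],[-3,30,24,0,-0.9],[-5,45,0,0,-0.9],[-5,45,0,0,-0.9],[0,27.5,0,0,-0.9],[0,10,0,0,-0.9]]}}

```text
time_s: 14.05
eef_pos: [466.8, 88.0, 189.4]
ee_rot: [-0.0, 0.176, 0.984, 0.0]
contact_force: [0.5, -0.9, -0.7]
opening: 0.192
grip_force: 12.0
```

{"method": "step_arm", "body": {"increments": [[0,0,0,0,-0.9],[0,0,0,0,-0.9],[0,0,-10,0,-0.9],[0,0,-25,0,-0.9],[0,0,-22,0,-0.9],[0,0,-13,0,-0.9],[0,0,-7,0,-0.9],[0,0,-2,0,-0.9]]}}

```text
time_s: 15.05
eef_pos: [467.1, 86.2, 110.1]
ee_rot: [-0.0, 0.177, 0.984, -0.0]
contact_force: [-0.9, -1.2, -1.1]
opening: 0.189
grip_force: 12.0
```

{"method": "step_arm", "body": {"increments": [[0,0,-1.5,0,-0.9],[0,0,-1,0,-0.9],[0,0,-0.5,0,-0.9],[0,0,0,0,-0.9],[0,0,0,0,-0.5],[0,0,0,0,-0.3],[0,0,0,0,0],[0,0,0,0,0.2]]}}

```text
time_s: 16.05
eef_pos: [467.0, 86.5, 107.3]
ee_rot: [0.0, 0.177, 0.984, 0.0]
contact_force: [-0.7, -0.7, 0.1]
opening: 0.519
grip_force: 0.0
```

{"method": "step_arm", "body": {"increments": [[0,0,10,0,0.2],[0,-5,30,0,0.4],[10,-30,40,0,1],[20,-40,35,0,1],[20,-50,0,0,1],[20,-50,0,0,1],[20,-50,0,0,1],[20,-40,0,0,1]]}}

```text
time_s: 17.05
eef_pos: [577.3, -181.0, 223.1]
ee_rot: [0.0, 0.178, 0.984, -0.0]
contact_force: [-0.1, 0.6, -0.6]
opening: 1.002
grip_force: 0.0
```

{"method": "step_arm", "body": {"increments": [[20,-25,0,0,1],[10,-10,0,0,1],[0,0,0,0,1],[0,0,0,0,1],[0,0,0,0,1],[0,0,0,0,1],[0,0,0,0,1],[0,0,0,0,1]]}}

```text
time_s: 18.05
eef_pos: [607.0, -213.4, 222.3]
ee_rot: [0.0, 0.177, 0.984, 0.0]
contact_force: [-0.3, -1.1, -0.6]
opening: 1.001
grip_force: 0.0
```

Run:
```python
from h import *
p=robot.capture("scene");cv2.imwrite("pics/s2.png",p["frame"]);knob(p,"cover_yellow")
p=robot.capture("top");knob(p,"cover_yellow");disc(p,"base_yellow");knob(p,"cover_blue")
p=look("wrist",None,["movement_steel"])
knob(p,"cover_blue");knob(p,"cover_yellow")
s=robot.state();print(s["eef_pos"],s["time_s"],s["opening"])
```

```text
cover_yellow knob n 23 mid [471.1  83.2  49. ] med [475.5  80.3  50.2] size [13. 12. 10.]
cover_yellow knob n 4 mid [462.3  77.3  46.6] med [459.8  83.   46.3] size [ 9. 30.  1.]Traceback (most recent call last):
  File "<stdin>", line 3, in <module>
  File "h.py", line 31, in disc
    r=robot.regions_of(p,name)[0]; m=r["mask"].astype(np.uint8)
      ~~~~~~~~~~~~~~~~~~~~~~~~^^^
IndexError: list index out of range
```

View pics/s2.png

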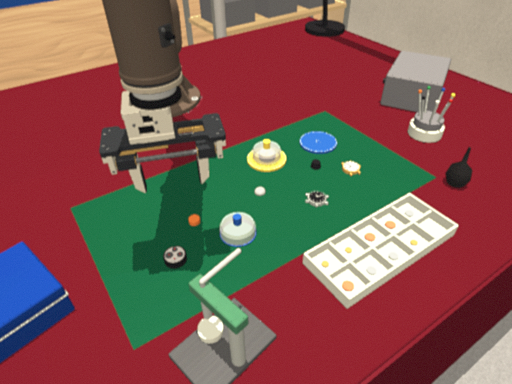

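The scene view shows the yellow cover standing upright over the brass movement at (266,152). I'll measure it again with the right height band.

Run:
```python
from h import *
p=robot.capture("top");flat(p,"cover_yellow",52,66);flat(p,"cover_blue",44,56)
p=look("wrist",None,["movement_steel"]);flat(p,"movement_steel",10,24)
flat(p,"cover_blue",44,56);flat(p,"cover_yellow",52,66)
s=robot.state();print(s["eef_pos"],s["time_s"],s["opening"])
```

```text
cover_yellow n 50 mid [466.6  85.9  58.9] size [16. 16.  8.] z [56.4 58.4 61.8]
cover_blue n 44 mid [ 642.5 -111.2   51.4] size [15. 15.  8.] z [48.  50.9 54.5]
movement_steel 0.74 px [238. 205.] n 1182 mid [ 633. -246.   11.] med [ 632. -245.   17.] size [39. 39. 17.] ztop 19
movement_steel 0.16 px [355. 176.] n 4060 mid [ 641. -113.   26.] med [ 637. -114.   29.] size [66. 66. 47.] ztop 48
   tip 0.59 [237. 206.] at z0 [ 634. -245.    0.]
movement_steel n 1093 mid [ 633.7 -246.    16. ] size [39. 38.  7.] z [14.7 16.8 19.3]
cover_blue n 276 mid [ 643.8 -110.7   47.8] size [16. 16.  5.] z [47.5 48.9 50.1]
[ 607.05957857 -213.54138909  222.23668653] 18.75 0.9980061374375311
```

The yellow cover is centred at (466.6,86). The silver movement is at (633.5,−246).

{"method": "step_arm", "body": {"increments": [[26.5,-32.5,-5,0,1],[0,0,-30,0,1],[0,0,-35,0,1],[0,0,-35,0,1],[0,0,-25,0,1],[0,0,-15,0,1],[0,0,-7,0,1],[0,0,0,0,0.6]]}}

```text
time_s: 19.75
eef_pos: [633.7, -246.1, 70.5]
ee_rot: [0.0, 0.177, 0.984, -0.0]
contact_force: [-0.8, 1.6, 0.4]
opening: 0.934
grip_force: 0.0
```

{"method": "step_arm", "body": {"increments": [[0,0,0,0,0.3],[0,0,0,0,0.1],[0,0,0,0,-0.1],[0,0,0,0,-0.3],[0,0,0,0,-0.5],[0,0,0,0,-0.5],[0,0,0,0,-0.5],[0,0,0,0,-0.5]]}}

```text
time_s: 20.75
eef_pos: [633.6, -246.1, 70.4]
ee_rot: [0.0, 0.177, 0.984, 0.0]
contact_force: [-0.5, 0.6, 2.0]
opening: 0.475
grip_force: 12.0
```

{"method": "step_arm", "body": {"increments": [[0,0,8,0,-0.5],[0,0,25,0,-0.5],[-5,15,40,0,-0.5],[-10,30,40,0,-0.5],[-15,45,20,0,-0.5],[-18,50,0,0,-0.5],[-18,50,0,0,-0.5],[-18,50,0,0,-0.5]]}}

```text
time_s: 21.75
eef_pos: [548.8, -4.5, 203.7]
ee_rot: [0.0, 0.177, 0.984, 0.0]
contact_force: [0.9, 0.6, -0.7]
opening: 0.473
grip_force: 12.0
```

{"method": "step_arm", "body": {"increments": [[-18,50,0,0,-0.5],[-18,50,0,0,-0.5],[-18,50,0,0,-0.5],[-10,45,0,0,-0.5],[0,25,0,0,-0.5],[0,10,0,0,-0.5],[0,0,0,0,-0.5],[0,0,0,0,-0.5]]}}

```text
time_s: 22.75
eef_pos: [485.9, 222.3, 203.3]
ee_rot: [0.0, 0.178, 0.984, -0.0]
contact_force: [0.3, -0.3, -0.6]
opening: 0.472
grip_force: 12.0
```

Run:
```python
from h import *
p=look("wrist","w4.png",["base_blue"]);disc(p,"base_blue");flat(p,"cover_yellow",52,66)
s=robot.state();print(s["eef_pos"],s["time_s"],s["opening"])
```

```text
base_blue 0.75 px [278. 171.] n 6718 mid [485. 245.   7.] med [482. 247.   7.] size [89. 90.  4.] ztop 8
   tip 0.84 [274. 174.] at z0 [485. 245.   8.]
base_blue conf 0.75 circle [485.3 245.6  49. ] resid 0.68
cover_yellow n 320 mid [467.2  87.8  55.4] size [16. 17.  6.] z [54.5 56.8 58. ]
[485.73362822 223.24920896 203.32983254] 23.0 0.4732854628529112
```

View pics/w4.png

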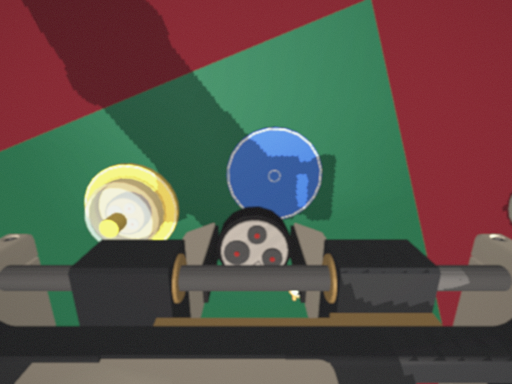

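The wrist view shows the silver movement held upright and the blue base at (274,174), centre about (485.5,245). Lowering by the same amount as before.

{"method": "step_arm", "body": {"increments": [[0,11.9,-5,0,-0.5],[0,10,-30,0,-0.5],[0,0,-37,0,-0.5],[0,0,-28,0,-0.5],[0,0,-13,0,-0.5],[0,0,-6,0,-0.5],[0,0,-3,0,-0.5],[0,0,-1,0,-0.5]]}}

```text
time_s: 24.0
eef_pos: [485.9, 246.1, 80.8]
ee_rot: [0.0, 0.177, 0.984, 0.0]
contact_force: [-0.0, -0.4, -0.6]
opening: 0.475
grip_force: 12.0
```

{"method": "step_arm", "body": {"increments": [[0,0,-1,0,-0.5],[0,0,-0.8,0,-0.5],[0,0,0,0,-0.5],[0,0,0,0,0],[0,0,0,0,0.2],[0,0,0,0,0.4],[0,0,0,0,0.7],[0,0,0,0,0.8]]}}

```text
time_s: 25.0
eef_pos: [485.6, 245.8, 78.5]
ee_rot: [0.0, 0.177, 0.984, 0.0]
contact_force: [0.4, -0.4, 0.5]
opening: 0.866
grip_force: 0.0
```

{"method": "step_arm", "body": {"increments": [[0,0,10,0,1],[0,0,30,0,1],[5,-10,40,0,1],[10,-30,40,0,1],[15,-45,25,0,1],[20,-50,0,0,1],[20,-50,0,0,1],[20,-50,0,0,1]]}}

```text
time_s: 26.0
eef_pos: [576.0, 9.3, 224.4]
ee_rot: [0.0, 0.177, 0.984, 0.0]
contact_force: [0.6, 0.2, -0.1]
opening: 1.004
grip_force: 0.0
```

{"method": "step_arm", "body": {"increments": [[20,-40,0,0,1],[20,-30,0,0,1],[10,-10,0,0,1],[0,0,0,0,1],[0,0,0,0,1],[0,0,0,0,1],[0,0,0,0,1],[0,0,0,0,1]]}}

```text
time_s: 27.0
eef_pos: [625.4, -68.7, 223.5]
ee_rot: [-0.0, 0.177, 0.984, 0.0]
contact_force: [0.8, -0.1, -0.2]
opening: 0.996
grip_force: 0.0
```

Run:
```python
from h import *
p=look("top","t3.png",[]);flat(p,"movement_steel",15,40);flat(p,"cover_blue",44,56)
p=robot.capture("wrist");flat(p,"cover_blue",44,56);flat(p,"movement_steel",15,40)
s=robot.state();print(s["eef_pos"],s["time_s"],s["opening"])
```

```text
movement_steel n 12 mid [656.8  93.9  16.6] size [30. 23.  3.] z [15.2 16.  17.5]
cover_blue n 247 mid [ 644.  -109.8   47.5] size [16. 16.  6.] z [47.4 49.  50.1]
[625.51979963 -69.17202864 223.42573083] 27.3 0.9997608219422701
```

View pics/t3.png

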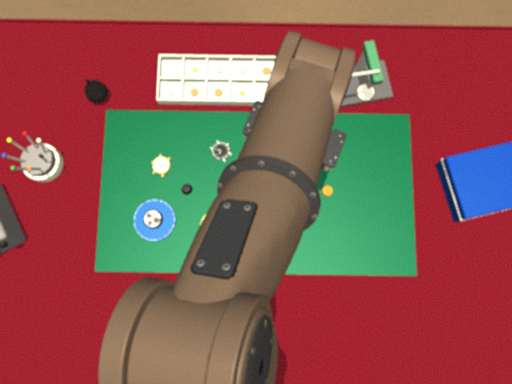

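The top view shows the silver movement in the middle of the blue base at (152,218); the network's "steel" hit there was the black watch. The blue knob measures (644,−110).

{"method": "step_arm", "body": {"increments": [[18.5,-21,0,0,1],[0,-20.2,-20,0,1],[0,0,-35,0,0.7],[0,0,-35,0,0.4],[0,0,-20,0,0.2],[0,0,-10,0,0],[0,0,-4,0,0],[0,0,0,0,0]]}}

```text
time_s: 28.3
eef_pos: [644.5, -110.5, 100.1]
ee_rot: [0.001, 0.177, 0.984, 0.0]
contact_force: [0.4, -0.7, 0.2]
opening: 0.506
grip_force: 0.0
```

{"method": "step_arm", "body": {"increments": [[0,0,0,0,-0.2],[0,0,0,0,-0.4],[0,0,0,0,-0.5],[0,0,0,0,-0.6],[0,0,0,0,-0.9],[0,0,0,0,-0.9],[0,0,0,0,-0.9],[0,0,0,0,-0.9]]}}

```text
time_s: 29.3
eef_pos: [644.1, -110.4, 99.5]
ee_rot: [0.0, 0.177, 0.984, 0.0]
contact_force: [-0.6, 0.9, 1.7]
opening: 0.192
grip_force: 12.0
```

{"method": "step_arm", "body": {"increments": [[0,0,6,0,-0.9],[0,0,25,0,-0.9],[-5,10,35,0,-0.9],[-15,35,35,0,-0.9],[-20,50,9,0,-0.9],[-20,50,0,0,-0.9],[-20,50,0,0,-0.9],[-20,45,0,0,-0.9]]}}

```text
time_s: 30.3
eef_pos: [543.2, 131.6, 209.8]
ee_rot: [0.0, 0.177, 0.984, 0.0]
contact_force: [-0.3, 1.1, -0.8]
opening: 0.193
grip_force: 12.0
```

{"method": "step_arm", "body": {"increments": [[-20,30,0,0,-0.9],[-20,15,0,0,-0.9],[-10,5,0,0,-0.9],[0,0,0,0,-0.9],[0,0,0,0,-0.9],[0,0,0,0,-0.9],[0,0,0,0,-0.9],[0,0,0,0,-0.9]]}}

```text
time_s: 31.3
eef_pos: [494.2, 179.4, 209.4]
ee_rot: [0.0, 0.177, 0.984, -0.0]
contact_force: [0.1, 0.1, -0.7]
opening: 0.189
grip_force: 12.0
```

Run:
```python
from h import *
p=look("wrist","w5.png",[]);flat(p,"movement_steel",15,40);disc(p,"base_blue")
s=robot.state();print(s["eef_pos"],s["time_s"],s["opening"])
```

```text
movement_steel n 1545 mid [486.5 245.7  23.2] size [39. 39.  8.] z [22.6 24.8 27.1]
base_blue conf 0.81 circle [485.7 245.5  48.7] resid 0.74
[494.07207316 179.62915868 209.41264464] 31.45 0.18313181687652852
```

View pics/w5.png

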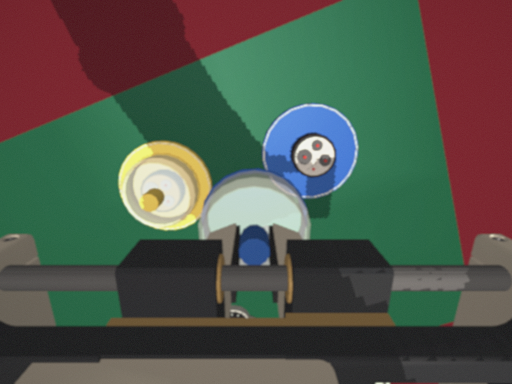

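The wrist view shows the silver movement centred on the blue base at (315,155), measured (486.5,245.7), and the blue cover held level at (255,205).

{"method": "step_arm", "body": {"increments": [[-8,30,0,0,-0.9],[0,26,0,0,-0.9],[0,10,-20,0,-0.9],[0,0,-30,0,-0.9],[0,0,-26,0,-0.9],[0,0,-14,0,-0.9],[0,0,-7,0,-0.9],[0,0,-2,0,-0.9]]}}

```text
time_s: 32.45
eef_pos: [486.3, 245.7, 110.6]
ee_rot: [0.0, 0.177, 0.984, 0.0]
contact_force: [0.1, 0.7, -0.4]
opening: 0.192
grip_force: 12.0
```

{"method": "step_arm", "body": {"increments": [[0,0,-1.5,0,-0.9],[0,0,-1,0,-0.9],[0,0,-0.5,0,-0.9],[0,0,0,0,-0.9],[0,0,0,0,-0.5],[0,0,0,0,-0.3],[0,0,0,0,0],[0,0,0,0,0.2]]}}

```text
time_s: 33.45
eef_pos: [486.1, 245.7, 107.4]
ee_rot: [0.0, 0.177, 0.984, 0.0]
contact_force: [-0.2, -0.1, 0.9]
opening: 0.52
grip_force: 0.0
```

{"method": "step_arm", "body": {"increments": [[0,0,10,0,0.2],[0,0,30,0,0.2],[0,20,40,0,0.5],[-20,40,40,0,1],[-20,40,20,0,1],[-20,20,0,0,1],[0,0,0,0,1],[0,0,0,0,1]]}}

```text
time_s: 34.45
eef_pos: [426.5, 364.8, 247.8]
ee_rot: [0.0, 0.177, 0.984, -0.0]
contact_force: [-0.0, -0.4, -0.1]
opening: 0.997
grip_force: 0.0
```

Run:
```python
from h import *
p=look("top",None,[]);flat(p,"cover_blue",52,66);flat(p,"cover_yellow",52,66)
p=look("wrist",None,[]);flat(p,"cover_blue",52,66);flat(p,"cover_yellow",52,66)
p=look("scene","s4.png",[])
s=robot.state();print(s["eef_pos"],s["time_s"],s["opening"])
```

```text
cover_blue n 51 mid [485.3 244.8  57.8] size [16. 15. 11.] z [55.2 58.6 62.6]
cover_yellow n 50 mid [466.4  85.8  58. ] size [16. 16.  7.] z [56.3 58.7 61.2]
cover_blue n 30 mid [484.8 253.4  55.1] size [7. 4. 5.] z [52.9 56.3 57.6]
[426.43338852 365.12521425 247.40386063] 34.8 1.0014261752292992
```

View pics/s4.png

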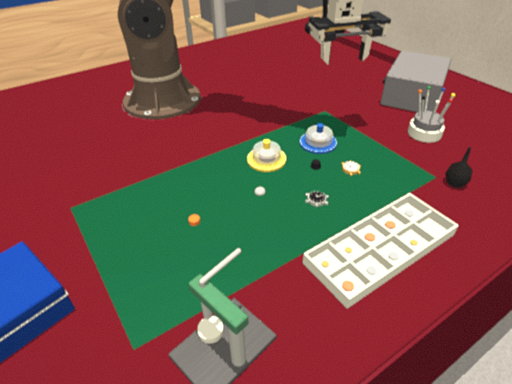

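The scene view shows both covers upright and centred, yellow at (266,152) and blue at (319,136). The arm is clear and the watches haven't moved.

```bash
python3 -c "
from cell import robot
print(robot.job_done())"
```

```text
the job is handed in; nothing more can be done
None
```

The job is handed in at about 35 s of the 93 s limit; no verdict came back, but the last measurements put both movements and both covers flat and within about 2 mm of their base centres, with the finished watches apparently unmoved.

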